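# Meter one pocket of caster balls from a slide-gate hopper

### The job

Two slide-gate hoppers stand on the lab bench; use the one filled with white plastic balls. Pull its gate out by the upright tab only far enough that the balls in the pocket farthest from the tab drop into the tray below, keeping the balls of the other two pockets in the hopper, then push the gate fully shut and let go. Leave the gate of the other hopper, the one with black rollers, shut.

Things in the scene. Friction and masses are not known exactly. Their poses are not given: they have to be found in the camera images.
- ball_hopper: Fixed grey plastic and aluminium hopper, barred on its -y side, on posts, 142 x 70 mm, 135 mm high (lip at +y 155 mm), holding white balls. Origin: on the table under its centre, z up. The gate is pulled along -x, shut along +x. Below, a fixed tray, rim 38 mm high, spans x -71 to 71, y -115 to 39 mm; a chute rolls balls to its -y side.
- gate_tab (a point): Grip point on the hopper's gate tab: an upright steel plate 10 mm thick (point x), 26 mm wide (point y), standing 75 to 165 mm above the table. The point is in its middle, 15 mm below its top. Axes parallel to the hopper's: pull along -x, shut along +x. Gate shut, it is at hopper x = -135 mm, y = 0; the hopper begins 64 mm from it. Moves with the gate.
- gate (a joint): Travel of the hopper's gate, m: 0 fully shut (hard stop), growing as pulled out, at most 0.11; starts at 0 to 0.010. About 2 N friction; stays where left. A solid plate whose trailing end uncovers the pocket farthest from the tab first: its balls fall at about 0.038, it is wholly open at 0.040. The middle pocket starts to open at 0.046; balls fall from it at about 0.077. 0.055 is a good setting.
- far_ball1_center (a point): Centre of the upper of two white plastic balls (24 mm, 11 g) in the pocket farthest from the tab. The three pockets, 34 mm square, two balls one on the other in each, lie at hopper x = +40 (far), 0 (middle) and -40 mm, open at the top. The balls rest on the gate, 75 mm above the table. The lower ball falls first, this one right after it.
- mid_ball0_center (a point): Centre of the lower white ball (24 mm) in the middle pocket, about 87 mm above the table; it must stay in the hopper.
- other_gate (a joint): Travel of the gate of the other hopper, of the same make, which holds black rubber rollers (24 mm diameter, 22 mm high), m: 0 is shut, as at the start. To be left shut.

How it is judged:
On the way:
1. the gate is pulled out and the balls of the far pocket have dropped to the tray (value of joint gate above 0.025 m and height (world z) of far_ball1_center below 0.055 m), for 0.1 s.
At the end, for the whole second after the job is handed in: The ball hopper's gate is shut to within 10 mm and still, the far pocket's balls are in the tray under the hopper, the middle pocket's balls are still in the hopper, and the other hopper's gate is shut to within 10 mm (value of joint each of gate, other_gate below 0.01 m and velocity of joint gate below 0.01 m/s and height (world z) of far_ball1_center below 0.055 m and x of far_ball1_center in the frame of ball_hopper between -0.071 and 0.071 m and y of far_ball1_center in the frame of ball_hopper between -0.115 and 0.039 m and height (world z) of mid_ball0_center above 0.075 m and x of mid_ball0_center in the frame of ball_hopper between -0.022 and 0.022 m); the robot touches nothing.
It fails at once if the other hopper's gate is opened by more than 15 mm (value of joint other_gate above 0.015 m).
It fails at once if a ball of the middle pocket drops out (height (world z) of mid_ball0_center below 0.07 m).
It also fails if it takes over 32 s, if anything falls off the work surface, if the arm or the gripper's body presses on something with over 40 N, if the wrist force passes 120 N, or if a joint passes its speed limit or range.

### The arm

A 6-joint arm with a two-finger parallel gripper is mounted at the origin on the work surface. World frame = base frame: x ahead of the robot, y to its left, z up, the work surface at z = 0. Lengths are in m, angles in rad, forces in N, time in s.
With the tool pointing down it reaches from about 0.375 to 0.975 m from the base axis. Payload 3.8 kg.
Tool frame: the origin (TCP) lies midway between the tips of the shut fingers; the grasp point (between the pads) lies 19 mm behind it; z points along the fingers, y is the line along which they close (so a half turn about z gives the same grasp; the last joint's range is limited). The gripper opens to 85 mm and grips with 20 to 120 N. Pads are 22 mm wide; open, the fingers measure 114 mm over their backs; the gripper's body (76 mm by 85 mm) begins 54 mm behind the grasp point. The pads swing forward as they close: fully open they stand 13 mm farther back than shut.
Start: joints at [-0.037, 0.264, 1.604, -0, 1.274, -0.037], TCP at [0.675, -0, 0.231] pointing down, gripper open.
Joint ranges: [-2.63, 2.63], [-0.94, 2.18], [0.31, 2.57], [-1.31, 4.45], [0, 2.66], [-2.55, 2.55]. Speed limits (rad/s): [2.57, 2.57, 3.14, 3.14, 3.14, 3.14].

### API

Orientations are given as [roll, pitch, yaw] about the fixed x, y, z axes, in that order (R = Rz(yaw) Ry(pitch) Rx(roll)).
In Python, from bench import manip, viewer gives the robot as it stands.
- The arm moves only by the shell command python3 -m creep 'ROWS' [FORCE]. ROWS is JSON, a list of rows, each an object of numbers: "tx", "ty", "tz": the shift along the world's x, y, z in mm; "rx", "ry", "rz": the turn, a rotation vector about the world's x, y, z in rad; "claw": the opening, from 0 (shut) to 1 (fully open). In form: [{"tx": .., "ty": .., "tz": .., "rx": .., "ry": .., "rz": .., "claw": ..}, ...]. A call has 1 to 20 rows; each row is the pose to reach, as a shift and turn from the pose commanded when the call began; what a row does not reach only later rows make up. A row lasts 1/12 s, in which the tool goes at most 41.7 mm and 7.16 degrees, less where a joint would pass 70% of its speed; a pose out of reach is approached as far as the arm can. A call with a gripper value outside its range is refused whole. The fingers move at their own pace and stop on an object; FORCE is the grip in N (left out, the last holds). Time passes only in rows, so rows that repeat a pose let the fingers close. It gives the time, the measured TCP pose, the force, the opening and the grip force at its end, in the units of the state.
- manip.sense(): the state, without advancing time (a new reading comes with each control period).
- viewer.grab_frame(name): name is "scene" or "side" or "wrist"; returns the picture (480x640x3 uint8, red, green, blue); there is no depth.
- viewer.camera_model(name): a dict with "intrinsics" (3x3 intrinsics, pixels), "k1" (the pictures are not rectified: a ray, as slopes to the right and down, at radius r is drawn at 1 + k1 r^2 times it, then the intrinsics apply), "view" (4x4, takes a point from world to camera coordinates); the wrist camera has in their place "tool_from_camera" (4x4, takes a point from camera to tool coordinates, whose origin is the TCP and whose axes are the flange's). Camera axes: x right, y down, z forward; pixel columns grow to the right and rows downward; lengths in m; the calibration is good to about 2 mm. A picture is of the moment at which its call begins: read the wrist's pose just before it. camera_model takes no time and is no camera call.
- manip.close_job(): hands the job in; it is judged then, once.
The state is a dict: "time_s": time; "q": joint angles; "qvel": joint speeds; "joint_torque": joint torques, N m; "tool_pos": TCP position; "orientation": TCP orientation; "contact_force": force on the tool from outside, world axes, zero at the start; "moment": the same for the moment, N m; "finger_gap": finger opening in m; "gripper_force": force on a finger pad.
Only numpy, scipy, OpenCV 4.12 (cv2) and the standard library are available. Lean on these libraries where they do the work, as an engineer would, in place of code of your own. Each camera call takes 0.05 s, during which the arm holds its last target. There are 200 camera calls.

## Working session

There is one attempt and no reset: what is moved stays moved. The work goes in short steps, Python scripts to look and compute and a shell command to move; the robot and the scene stay as the last step left them, time stands still between calls to the robot, and variables do not carry over. Pictures are saved under pics/ and viewed, at most 10 in all, crops included, and the job is handed in when it is done.

```bash
mkdir -p pics; python3 - <<'E'
from bench import manip, viewer
import cv2
for n in ("scene","side"):
    cv2.imwrite(f"pics/{n}0.png",viewer.grab_frame(n)[:,:,::-1])
s=manip.sense();print(s["tool_pos"],s["orientation"],s["time_s"])
for n in ("scene","side","wrist"):print(viewer.camera_model(n))
E
```

```text
[6.74317068e-01 2.74904267e-05 2.30045838e-01] [-3.13947895e+00 -9.10343438e-05  1.57080500e+00] 0.1
{'intrinsics': array([[509.52993929,   0.        , 321.81624479],
       [  0.        , 509.52993929, 250.47637992],
       [  0.        ,   0.        ,   1.        ]]), 'k1': -0.0346847411936033, 'view': array([[-0.59609119,  0.8027427 ,  0.01671672,  0.23187839],
       [ 0.43890055,  0.34320639, -0.83040694, -0.17153887],
       [-0.67234039, -0.48766128, -0.55690652,  1.46944515],
       [ 0.        ,  0.        ,  0.        ,  1.        ]])}
{'intrinsics': array([[517.22707142,   0.        , 318.51923763],
       [  0.        , 517.22707142, 241.56830322],
       [  0.        ,   0.        ,   1.        ]]), 'k1': -0.09054120044851766, 'view': array([[-0.96510149, -0.26186188, -0.0027323 ,  0.57850008],
       [-0.19374705,  0.72100356, -0.66529388,  0.11611568],
       [ 0.1761851 , -0.64154674, -0.74657658,  0.85613851],
       [ 0.        ,  0.        ,  0.        ,  1.        ]])}
{'intrinsics': array([[373.58031421,   0.        , 324.15981743],
       [  0.        , 373.58031421, 243.06149472],
       [  0.        ,   0.        ,   1.        ]]), 'k1': -0.023746837839842785, 'tool_from_camera': array([[-1.20174006e-03, -9.60602757e-01, -2.77922468e-01,
         7.13857490e-02],
       [ 9.99999213e-01, -1.25424389e-03,  1.11218932e-05,
         5.85364898e-04],
       [-3.59266279e-04, -2.77922236e-01,  9.60603509e-01,
        -1.43379869e-01],
       [ 0.00000000e+00,  0.00000000e+00,  0.00000000e+00,
         1.00000000e+00]])}
```

View pics/scene0.png

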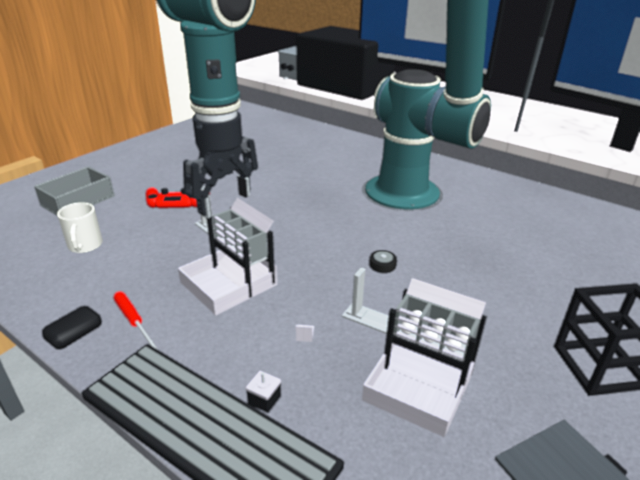

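View pics/side0.png

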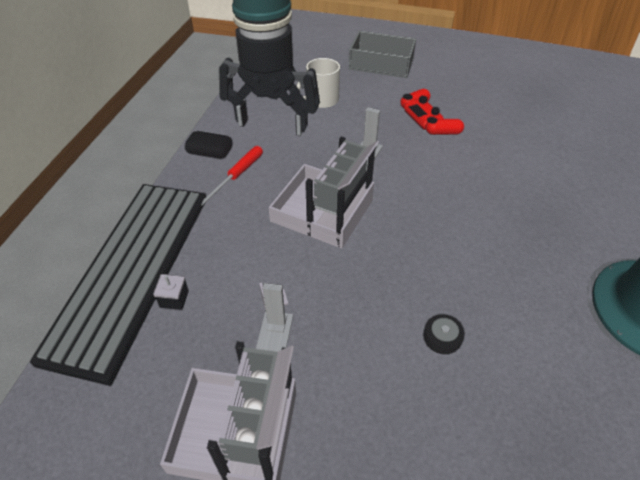

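The hopper with white balls is the near one: lower right in scene (tab top ~(361,270)) and bottom in side (tab top ~(273,286), balls ~(246,437), (253,406), (260,377)). The other hopper has its tab at side (372,112).

```bash
cat > h.py <<'E'
import numpy as np, cv2
from bench import manip, viewer
def ray(n,uv,T=None):
    m=viewer.camera_model(n);K=m["intrinsics"]
    p=cv2.undistortPoints(np.array([[uv]],float),K,np.array([m["k1"],0,0,0,0]))[0,0]
    M=np.linalg.inv(m["view"]) if T is None else T@m["tool_from_camera"]
    d=M[:3,:3]@np.r_[p,1]; return M[:3,3],d/np.linalg.norm(d)
def plane(n,uv,z,T=None):
    o,d=ray(n,uv,T); return o+d*(z-o[2])/d[2]
def tri(r1,r2):
    (a,u),(b,v)=r1,r2
    s=np.linalg.lstsq(np.c_[u,-v],b-a,rcond=None)[0]
    P,Q=a+s[0]*u,b+s[1]*v; return (P+Q)/2,np.linalg.norm(P-Q)
E
python3 - <<'E'
from h import *
print("tab top",tri(ray("scene",(361,270)),ray("side",(273,286))))
print(plane("scene",(361,270),.165),plane("side",(273,286),.165))
for uv in((246,437),(253,406),(260,377)):print(plane("side",uv,.109))
im1=cv2.imread("pics/scene0.png")[220:440,320:500];im2=cv2.imread("pics/side0.png")[270:480,150:310]
a=cv2.resize(im1,None,fx=2.2,fy=2.2,interpolation=cv2.INTER_CUBIC);b=cv2.resize(im2,None,fx=2.3,fy=2.3,interpolation=cv2.INTER_CUBIC)
H=max(a.shape[0],b.shape[0]);o=np.zeros((H,a.shape[1]+b.shape[1],3),np.uint8);o[:a.shape[0],:a.shape[1]]=a;o[:b.shape[0],a.shape[1]:]=b
cv2.imwrite("pics/z.png",o);print(o.shape)
E
```

```text
tab top (array([0.59795682, 0.234487  , 0.16630081]), np.float64(0.0008107728968938571))
[0.59612991 0.23307758 0.165     ] [0.59828009 0.23407931 0.165     ]
[0.57546475 0.41776923 0.109     ]
[0.58063287 0.3783233  0.109     ]
[0.58528725 0.33855185 0.109     ]
(484, 764, 3)
```

View pics/z.png

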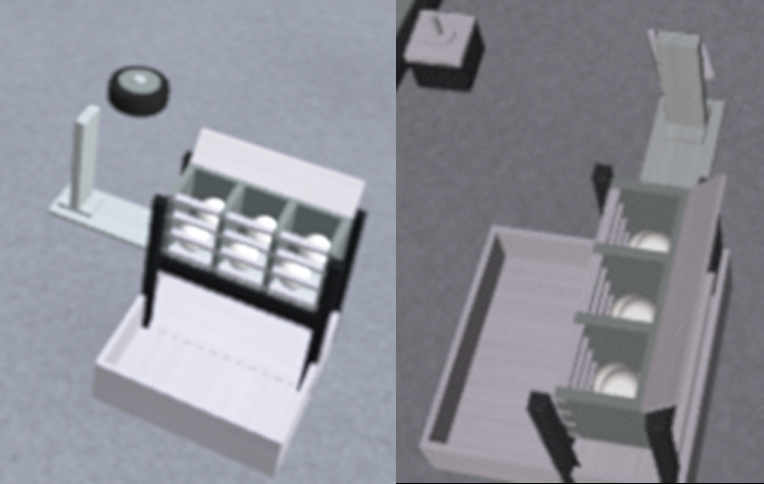

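The crop confirms white balls in three pockets of this hopper. The tab top is at zoom (87,112) and (680,36), with nothing beside it. The triangulated tab height of 166 mm (165 given) and the 40 mm ball spacing both check out. The pull direction is about (0.12, -0.99). Moving above the tab.

```bash
python3 -m creep '[{"tx":-12,"ty":35,"rz":0.06,"claw":1},{"tx":-24,"ty":75,"rz":0.12,"claw":1},{"tx":-36,"ty":112,"rz":0.12,"claw":1},{"tx":-48,"ty":150,"rz":0.12,"claw":1},{"tx":-60,"ty":188,"rz":0.12,"claw":1},{"tx":-70,"ty":220,"rz":0.12,"claw":1},{"tx":-76,"ty":234,"rz":0.12,"claw":1},{"tx":-76,"ty":234,"rz":0.12,"claw":1},{"tx":-76,"ty":234,"rz":0.12,"claw":1},{"tx":-76,"ty":234,"rz":0.12,"claw":1}]' 40
python3 - <<'E'
from h import *
s=manip.sense();print(s["tool_pos"],s["orientation"],s["contact_force"])
cv2.imwrite("pics/w1.png",viewer.grab_frame("wrist")[:,:,::-1])
E
```

```text
[6.74317068e-01 2.74904267e-05 2.30045838e-01] [-3.13947895e+00 -9.10343438e-05  1.57080500e+00] [-0.2166111  -0.57938316  0.33153775]$[0]: bad value
```

View pics/w1.png

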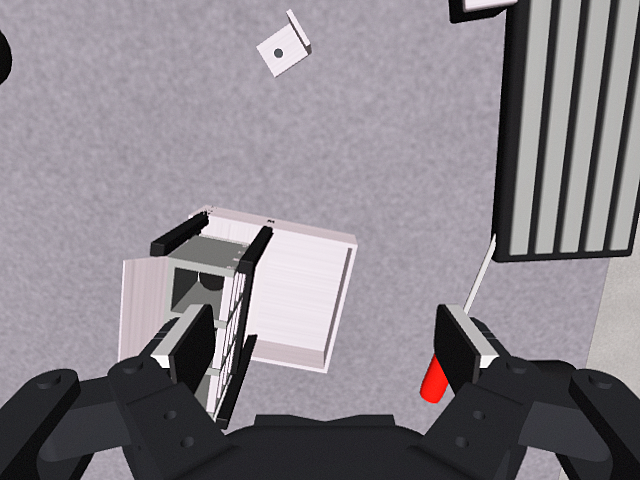

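The picture was taken from the start pose: the roller hopper is under the gripper. The move was refused, so I'm retrying with every field given.

```bash
python3 -m creep '[{"tx":-12,"ty":35,"tz":0,"rx":0,"ry":0,"rz":0.06,"claw":1},{"tx":-24,"ty":75,"tz":0,"rx":0,"ry":0,"rz":0.12,"claw":1},{"tx":-36,"ty":112,"tz":0,"rx":0,"ry":0,"rz":0.12,"claw":1},{"tx":-48,"ty":150,"tz":0,"rx":0,"ry":0,"rz":0.12,"claw":1},{"tx":-60,"ty":188,"tz":0,"rx":0,"ry":0,"rz":0.12,"claw":1},{"tx":-70,"ty":220,"tz":0,"rx":0,"ry":0,"rz":0.12,"claw":1},{"tx":-76,"ty":234,"tz":0,"rx":0,"ry":0,"rz":0.12,"claw":1},{"tx":-76,"ty":234,"tz":0,"rx":0,"ry":0,"rz":0.12,"claw":1},{"tx":-76,"ty":234,"tz":0,"rx":0,"ry":0,"rz":0.12,"claw":1},{"tx":-76,"ty":234,"tz":0,"rx":0,"ry":0,"rz":0.12,"claw":1}]' 40
python3 - <<'E'
from h import *
s=manip.sense();print(s["tool_pos"],s["orientation"],s["contact_force"])
cv2.imwrite("pics/w2.png",viewer.grab_frame("wrist")[:,:,::-1])
E
```

```text
time_s: 0.98
tool_pos: [0.5993, 0.233, 0.231]
orientation: [-3.141, 0.001, 1.691]
contact_force: [-0.6, -0.2, 0.2]
finger_gap: 0.0854
gripper_force: 0.0
[0.59925758 0.23298314 0.23104886] [-3.14142589e+00  9.99112058e-04  1.69058481e+00] [-0.63458167 -0.17797387  0.19890575]
```

View pics/w2.png

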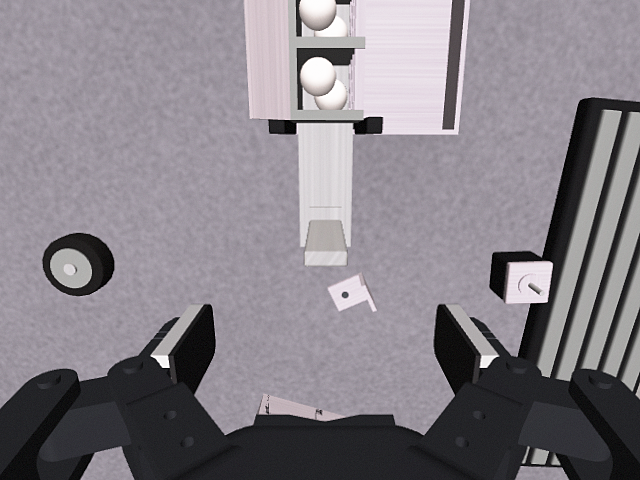

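The wrist view shows the tab top strip at about (305-347, 250-265), centre (326,258). The gate edges run vertically in the picture, so the yaw is right.

```bash
python3 - <<'E'
from h import *
from scipy.spatial.transform import Rotation as R
s=manip.sense();T=np.eye(4);T[:3,:3]=R.from_euler("xyz",s["orientation"]).as_matrix();T[:3,3]=s["tool_pos"]
for uv in((326,257.5),(305,257),(347,257),(326,250),(326,265)):print(plane("wrist",uv,.165,T))
print((plane("wrist",(326,257.5),.165,T)-s["tool_pos"])*1e3)
a=plane("wrist",(325.5,220),.075,T);b=plane("wrist",(325.5,130),.075,T);print((b-a)/np.linalg.norm(b-a))
E
```

```text
[0.60101116 0.23452057 0.165     ]
[0.58866815 0.23337557 0.165     ]
[0.61328132 0.23628139 0.165     ]
[0.60046106 0.23912278 0.165     ]
[0.60156786 0.22986326 0.165     ]
[  1.52865452   1.96723268 -66.07380431]
[-0.11827702  0.99298064  0.        ]
```

Measured width is 25 mm and thickness 9 mm, matching the tab. Descending 100 mm and gripping.

```bash
python3 -m creep '[{"tx":1.5,"ty":2,"tz":-30,"rx":0,"ry":0,"rz":0,"claw":1},{"tx":1.5,"ty":2,"tz":-60,"rx":0,"ry":0,"rz":0,"claw":1},{"tx":1.5,"ty":2,"tz":-85,"rx":0,"ry":0,"rz":0,"claw":1},{"tx":1.5,"ty":2,"tz":-100,"rx":0,"ry":0,"rz":0,"claw":1},{"tx":1.5,"ty":2,"tz":-100,"rx":0,"ry":0,"rz":0,"claw":1},{"tx":1.5,"ty":2,"tz":-100,"rx":0,"ry":0,"rz":0,"claw":0.4},{"tx":1.5,"ty":2,"tz":-100,"rx":0,"ry":0,"rz":0,"claw":0},{"tx":1.5,"ty":2,"tz":-100,"rx":0,"ry":0,"rz":0,"claw":0},{"tx":1.5,"ty":2,"tz":-100,"rx":0,"ry":0,"rz":0,"claw":0},{"tx":1.5,"ty":2,"tz":-100,"rx":0,"ry":0,"rz":0,"claw":0},{"tx":1.5,"ty":2,"tz":-100,"rx":0,"ry":0,"rz":0,"claw":0},{"tx":1.5,"ty":2,"tz":-100,"rx":0,"ry":0,"rz":0,"claw":0}]' 40
```

```text
time_s: 2.03
tool_pos: [0.5996, 0.236, 0.1332]
orientation: [-3.14, 0.0, 1.691]
contact_force: [-6.5, -2.2, 7.6]
finger_gap: 0.0254
gripper_force: 40.2
```

The tab is gripped (25 mm gap). A 50 mm pull gives 50–60 mm of travel whatever the starting opening was, which is inside the safe window.

```bash
python3 -m creep '[{"tx":1,"ty":-8,"tz":0,"rx":0,"ry":0,"rz":0,"claw":0},{"tx":2,"ty":-17,"tz":0,"rx":0,"ry":0,"rz":0,"claw":0},{"tx":3,"ty":-26,"tz":0,"rx":0,"ry":0,"rz":0,"claw":0},{"tx":4,"ty":-35,"tz":0,"rx":0,"ry":0,"rz":0,"claw":0},{"tx":5,"ty":-43,"tz":0,"rx":0,"ry":0,"rz":0,"claw":0},{"tx":6,"ty":-50,"tz":0,"rx":0,"ry":0,"rz":0,"claw":0},{"tx":6,"ty":-50,"tz":0,"rx":0,"ry":0,"rz":0,"claw":0},{"tx":6,"ty":-50,"tz":0,"rx":0,"ry":0,"rz":0,"claw":0},{"tx":6,"ty":-50,"tz":0,"rx":0,"ry":0,"rz":0,"claw":0},{"tx":6,"ty":-50,"tz":0,"rx":0,"ry":0,"rz":0,"claw":0},{"tx":6,"ty":-50,"tz":0,"rx":0,"ry":0,"rz":0,"claw":0},{"tx":6,"ty":-50,"tz":0,"rx":0,"ry":0,"rz":0,"claw":0}]' 40
python3 - <<'E'
from h import *
a=cv2.resize(viewer.grab_frame("scene")[220:440,320:500,::-1],None,fx=2.2,fy=2.2);b=cv2.resize(viewer.grab_frame("side")[270:480,150:310,::-1],None,fx=2.2,fy=2.2)
b=cv2.copyMakeBorder(b,0,a.shape[0]-b.shape[0],0,0,0)
cv2.imwrite("pics/p.png",np.hstack([a,b]))
E
```

```text
time_s: 3.03
tool_pos: [0.6057, 0.1856, 0.1332]
orientation: [-3.14, 0.001, 1.691]
contact_force: [-5.6, -3.0, 8.5]
finger_gap: 0.0257
gripper_force: 40.2
```

View pics/p.png

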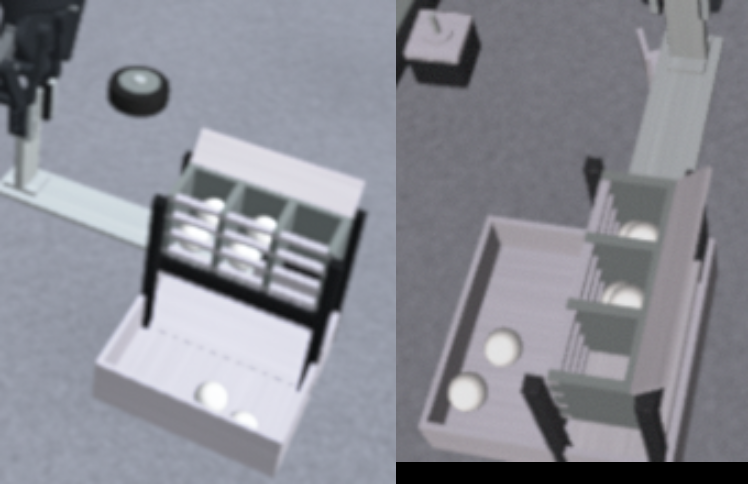

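Both far balls lie in the tray (side crop (502,347) and (467,392)), and the middle and near pockets are still full. Now pushing the gate shut, slowing near the stop.

```bash
python3 -m creep '[{"tx":-1,"ty":8,"tz":0,"rx":0,"ry":0,"rz":0,"claw":0},{"tx":-2,"ty":17,"tz":0,"rx":0,"ry":0,"rz":0,"claw":0},{"tx":-3,"ty":26,"tz":0,"rx":0,"ry":0,"rz":0,"claw":0},{"tx":-4,"ty":35,"tz":0,"rx":0,"ry":0,"rz":0,"claw":0},{"tx":-5,"ty":42,"tz":0,"rx":0,"ry":0,"rz":0,"claw":0},{"tx":-6,"ty":47,"tz":0,"rx":0,"ry":0,"rz":0,"claw":0},{"tx":-6,"ty":50,"tz":0,"rx":0,"ry":0,"rz":0,"claw":0},{"tx":-6,"ty":51,"tz":0,"rx":0,"ry":0,"rz":0,"claw":0},{"tx":-6,"ty":52,"tz":0,"rx":0,"ry":0,"rz":0,"claw":0},{"tx":-6,"ty":52,"tz":0,"rx":0,"ry":0,"rz":0,"claw":0},{"tx":-6,"ty":52,"tz":0,"rx":0,"ry":0,"rz":0,"claw":0}]' 40
```

```text
time_s: 4.05
tool_pos: [0.5994, 0.238, 0.1333]
orientation: [-3.14, 0.0, 1.691]
contact_force: [-6.2, -2.0, 8.5]
finger_gap: 0.0252
gripper_force: 40.2
```

```bash
python3 -m creep '[{"tx":0,"ty":1,"tz":0,"rx":0,"ry":0,"rz":0,"claw":0},{"tx":0,"ty":2,"tz":0,"rx":0,"ry":0,"rz":0,"claw":0},{"tx":0,"ty":3,"tz":0,"rx":0,"ry":0,"rz":0,"claw":0},{"tx":0,"ty":3,"tz":0,"rx":0,"ry":0,"rz":0,"claw":0},{"tx":0,"ty":3,"tz":0,"rx":0,"ry":0,"rz":0,"claw":0}]' 20
```

```text
time_s: 4.47
tool_pos: [0.5991, 0.2407, 0.1332]
orientation: [-3.139, 0.001, 1.691]
contact_force: [-8.2, -3.0, 8.7]
finger_gap: 0.0254
gripper_force: 40.3
```

```bash
python3 -m creep '[{"tx":-0.3,"ty":1,"tz":0,"rx":0,"ry":0,"rz":0,"claw":0},{"tx":-0.5,"ty":2,"tz":0,"rx":0,"ry":0,"rz":0,"claw":0},{"tx":-0.5,"ty":3,"tz":0,"rx":0,"ry":0,"rz":0,"claw":0},{"tx":-0.5,"ty":3,"tz":0,"rx":0,"ry":0,"rz":0,"claw":0},{"tx":-0.5,"ty":3,"tz":0,"rx":0,"ry":0,"rz":0,"claw":0}]'
```

```text
time_s: 4.88
tool_pos: [0.5988, 0.2434, 0.1332]
orientation: [-3.139, 0.001, 1.691]
contact_force: [-7.0, -4.0, 8.6]
finger_gap: 0.0253
gripper_force: 40.3
```

```bash
python3 -m creep '[{"tx":-0.3,"ty":1,"tz":0,"rx":0,"ry":0,"rz":0,"claw":0},{"tx":-0.3,"ty":2,"tz":0,"rx":0,"ry":0,"rz":0,"claw":0},{"tx":-0.3,"ty":2,"tz":0,"rx":0,"ry":0,"rz":0,"claw":0},{"tx":-0.3,"ty":2,"tz":0,"rx":0,"ry":0,"rz":0,"claw":0}]'
```

```text
time_s: 5.22
tool_pos: [0.5987, 0.2434, 0.1332]
orientation: [-3.139, 0.004, 1.691]
contact_force: [-6.4, -9.3, 8.8]
finger_gap: 0.0251
gripper_force: 40.4
```

The tool stopped advancing at y = 0.2434 and the force rose, so this is the hard stop. Releasing and lifting away.

```bash
python3 -m creep '[{"tx":0,"ty":0,"tz":0,"rx":0,"ry":0,"rz":0,"claw":0.6},{"tx":0,"ty":0,"tz":0,"rx":0,"ry":0,"rz":0,"claw":1},{"tx":0,"ty":0,"tz":0,"rx":0,"ry":0,"rz":0,"claw":1},{"tx":0,"ty":0,"tz":0,"rx":0,"ry":0,"rz":0,"claw":1},{"tx":0,"ty":0,"tz":0,"rx":0,"ry":0,"rz":0,"claw":1},{"tx":0,"ty":0,"tz":0,"rx":0,"ry":0,"rz":0,"claw":1},{"tx":0,"ty":0,"tz":20,"rx":0,"ry":0,"rz":0,"claw":1},{"tx":0,"ty":0,"tz":50,"rx":0,"ry":0,"rz":0,"claw":1},{"tx":0,"ty":0,"tz":85,"rx":0,"ry":0,"rz":0,"claw":1},{"tx":0,"ty":0,"tz":110,"rx":0,"ry":0,"rz":0,"claw":1},{"tx":0,"ty":0,"tz":110,"rx":0,"ry":0,"rz":0,"claw":1},{"tx":0,"ty":0,"tz":110,"rx":0,"ry":0,"rz":0,"claw":1}]'
python3 - <<'E'
from h import *
a=viewer.grab_frame("wrist")[:,:,::-1][:360]
b=cv2.resize(viewer.grab_frame("scene")[220:440,320:500,::-1],None,fx=1.6,fy=1.6)
a=cv2.resize(a,None,fx=.75,fy=.75);a=cv2.copyMakeBorder(a,0,b.shape[0]-a.shape[0],0,0,0)
cv2.imwrite("pics/e.png",np.hstack([a,b]))
E
```

```text
time_s: 6.22
tool_pos: [0.6012, 0.2467, 0.2442]
orientation: [3.136, -0.001, 1.691]
contact_force: [0.2, 0.2, -0.8]
finger_gap: 0.0857
gripper_force: 0.0
```

View pics/e.png

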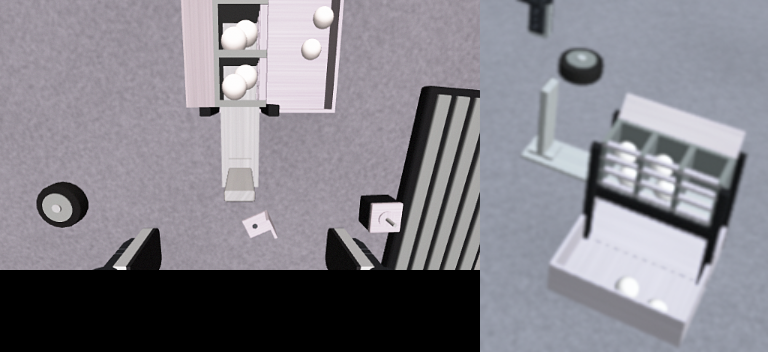

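The tab stands free, the gate is shut, two balls lie in the tray and the other pockets are full. Handing in.

```bash
python3 -c "
from bench import manip
print(manip.close_job())"
```

```text
the job is handed in; nothing more can be done
None
```

The job is handed in (no verdict was shown): the far pocket's two balls are in the tray, the other two pockets are still full, the gate is pushed shut to its stop and released, and the roller hopper was not touched.

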